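# Unlock a rack feeder and hold its pressure arm open

## Robot

A 6-joint arm with a two-finger parallel gripper is mounted at the origin on the work surface. World frame = base frame: x ahead of the robot, y to its left, z up, the work surface at z = 0. Lengths are in m, angles in rad, forces in N, time in s.
With the tool pointing down it reaches from about 0.3 to 1 m from the base axis. Payload 5.1 kg.
Tool frame: the origin (TCP) lies at the very end of the fingers, on their centre line; the grasp point (between the pads) lies 19 mm behind it; z points along the fingers, y is the direction in which the jaws open and shut (so a half turn about z gives the same grasp; the last joint's range is limited). The gripper opens to 95 mm and grips with 3 to 60 N. Pads are 20 mm wide; open, the fingers measure 119 mm over their backs; the gripper's body (75 mm by 180 mm) begins 59 mm behind the grasp point.
Start: joints at [-0.083, 0.124, 1.65, -0, 1.367, -0.083], TCP at [0.65, -0, 0.215] pointing down, gripper open.
Joint ranges: [-2.61, 2.61], [-1.02, 2.33], [0.03, 2.71], [-1.35, 4.49], [0.32, 2.68], [-2.91, 2.91]. Speed limits (rad/s): [2.57, 2.57, 3.14, 3.14, 3.14, 3.14].

## Interface

Orientations are given as a unit quaternion [w, x, y, z].
In Python, from rig import r gives the robot as it stands.
- The arm moves only by the tool arm_command, never from a script. Its argument "rows" is a list of rows, each a list of 5 numbers: the shift along the world's x, y, z in mm, then the turn about the world's z in degrees, then the opening in per cent of the stroke, from 0 (shut) to 100 (fully open). In form: [[dx, dy, dz, twist, claw], ...]. A call has 1 to 10 rows; each row shifts and turns the pose as measured when the row begins; what a row does not reach is not made up. A row lasts 1/12 s, in which the tool goes at most 41.7 mm and 7.16 degrees, less where a joint would pass 70% of its speed; a pose out of reach is approached as far as the arm can. A call with a gripper value outside its range is refused whole. The fingers move at their own pace and stop on an object; the grip force is fixed at half the most. Time passes only in rows, so rows that do not move let the fingers close. It gives the time, the measured TCP pose, the force and the opening at its end, in the units of the state.
- r.sense(): the state, without advancing time (a new reading comes with each control period).
- r.get_image(name): name is "scene" or "side" or "wrist"; returns the picture (384x512x3 uint8, red, green, blue); there is no depth.
- r.camera_info(name): a dict with "fov_y" (degrees; the focal length in pixels is half the picture's height over the tangent of half this angle, whatever the lens; pixels are square), "cx", "cy" (the principal point, pixels), "rvec" (rotation vector, rad) and "tvec" (3), from world to camera coordinates, as OpenCV has them. Camera axes: x right, y down, z forward; pixel columns grow to the right and rows downward; lengths in m; the calibration is good to about 2 mm. A picture is of the moment at which its call begins: read the wrist's pose just before it. camera_info takes no time and is no camera call; for the wrist camera it gives the pose at the moment of the call.
- r.job_done(): hands the job in, once; it reports no verdict.
The state is a dict: "time": time; "q": joint angles; "dq": joint speeds; "joint_torque": joint torques, N m; "tcp_pos": TCP position; "orientation": TCP orientation; "force": force on the tool from outside, world axes, zero at the start; "moment": the same for the moment, N m; "grip_width": finger opening in m.
Only numpy, scipy, OpenCV 4.12 (cv2) and the standard library are available. Lean on these libraries where they do the work, as an engineer would, in place of code of your own. Each camera call takes 0.05 s, during which the arm holds its last target.

## Task

The rack feeder's sprung pressure arm has to be held open so that its lane can be loaded. Lift the lock cap up and off its peg, stand it upright in the shallow white tray and let go of it; then swing the pressure arm by its upright post away from the racks, against its spring, all the way to its stop. Finish while still holding the arm there with the gripper, and leave everything else where it is.

Things in the scene. Friction and masses are not known exactly. Their poses are not given: they have to be found in the camera images.
- feeder: The rack feeder, fixed to the table: a grey base plate 260 (x) x 300 (y) x 12 mm high, origin at the centre of its underside, z up. On its +x, -y part a fixed row of six white racks with grey tube caps (tops 84 mm above the table) fills a lane at x 12 to 110 mm, y -143 to -21 mm. A dark round pivot block (52 mm across) carries the pressure arm at x = -80, y = 0. Its position and its turn on the table vary.
- press_arm (a joint): Angle of the pressure arm about its upright pivot, rad. 0: spring-rested, the arm points along the feeder's +x axis with its paddle against the last rack. It grows as the arm swings counter-clockwise seen from above (its tip towards the feeder's +y); 0.9 is the stop. A torsion spring always pulls it back to 0: at the post it takes about 2 N to start and about 6 N at the stop. While the lock cap is on its peg the arm is blocked at about 0.17.
- post (a point): Middle of the grip post: an upright black cylinder 18 mm across that stands on the arm's free end, 140 mm from the pivot's axis, from 75 to 137 mm above the table (this point: 115 mm). The flat aluminium arm, 20 mm wide, lies below it, 60 to 75 mm above the table; its axes turn with the arm (x points from pivot to post).
- pivot (a point): Point on the upright pivot axis of the arm, at the arm's mid-height (67.5 mm). The pivot's hub and spring, up to 40 mm across, rise to 116 mm above the table. The stop is a dark upright pin 16 mm across, up to 78 mm above the table, that the arm's flank meets.
- cap_center (a point): Centre of the lock cap (half-way up, z along its axis; loose, 0.1 to 0.2 kg): a grey turned piece 114 mm tall. Body 40 mm across in the lower 69 mm, then a round grip knob 22 mm across and 45 mm tall on top (knob's middle 34.5 mm above this point, cap's underside 57 mm below it). From below it has a bore 23 mm across and 39 mm deep, by which it hangs over the peg: it must rise 40 mm to come clear.
- peg_top (a point): Top of the peg on which the lock cap hangs: an upright steel pin 16 mm across on the feeder, its top 55 mm above the table. The arm passes over the bare peg.
- tray_in (a point): Centre of the inner floor of the shallow white tray on the table, right of the feeder: 140 x 140 mm outside, 24 mm high, walls 4 mm, floor about 4 mm above the table; axes along its sides. Fixed.
- loose_rack: Loose white sample rack, 20 x 98 x 60 mm high with low black tube caps on top (to 72 mm), standing on the feeder's base plate at its -x, -y corner. Bystander, leave it alone. Origin at the centre of its underside.
- cap_jar: Small jar, 44 mm across, 50 mm high, standing on the feeder's base plate at its +x, +y corner. Bystander, leave it alone. Origin at the centre of its underside.
- wash_bottle: Bottle, 60 mm across, 160 mm high, standing on the table beyond the tray. Bystander, leave it alone. Origin at the centre of its underside.
- pair_rack: Two white racks side by side, 98 x 40 x 60 mm, on the table to the left. Bystander, leave it alone. Origin at the centre of its underside.
- beaker: Clear plastic cup, 70 mm across, 85 mm high, on the table to the left. Bystander, leave it alone. Origin at the centre of its underside.
- scanner: Hand scanner lying flat, 50 x 175 x 36 mm, on the table to the right, near the robot. Bystander, leave it alone. Origin at the centre of its underside.
- tube_block: Grey block 60 x 60 x 45 mm with four short white tube caps, on the table to the right. Bystander, leave it alone. Origin at the centre of its underside.

How it is judged:
By the outcome, as a careful person would: the job done as asked, in the order asked, and still so for the second after the job is handed in, while the arm keeps its last pose, push and grip.
It also fails if it takes over 54 s, if anything falls off the work surface, if the arm or the gripper's body presses on something with over 40 N, if the wrist force passes 120 N, or if a joint passes its speed limit or range.

## Working session

There is one attempt and no reset: what is moved stays moved. The work goes in short steps, Python scripts to look and compute and a tool call to move; the robot and the scene stay as the last step left them, time stands still between calls to the robot, and variables do not carry over. Pictures are saved under pics/ and viewed, and the job is handed in when it is done.

Besides the shell and the picture viewer there is one more tool, called after "Emit:" as name([rows], argument=value, ...), one row to a line, values as JSON. arm_command: Moves the arm, as the interface text tells. Its arguments: {"type":"object","properties":{"rows":{"type":"array"}},"required":["rows"]}

```bash
mkdir -p pics; ls; python3 - <<'E'
from rig import r
import cv2
s=r.sense();print(s)
for n in ("scene","side","wrist"):
    print(n,r.camera_info(n))
    cv2.imwrite(f"pics/{n}0.png",r.get_image(n)[:,:,::-1])
E
```

```text
pics
{'time': 0.0, 'q': array([-8.26241411e-02,  1.24499658e-01,  1.65162004e+00, -4.14890864e-05,
        1.36746727e+00, -8.25633804e-02]), 'dq': array([-5.71827582e-04,  1.57483337e-03,  6.18556384e-05, -4.91914755e-04,
       -3.92328085e-04,  4.13550279e-04]), 'joint_torque': array([-6.25927078e-04, -4.17603564e+01, -3.59935069e+01,  7.73367751e-02,
        4.92534391e-02, -1.75303944e-04]), 'tcp_pos': array([ 6.49387663e-01, -5.96277221e-06,  2.13422454e-01]), 'orientation': array([-7.47732738e-04,  7.07124935e-01,  7.07087923e-01, -6.60021139e-04]), 'force': array([ 0.59668837, -0.12506277,  0.23621238]), 'moment': array([-0.00864294, -0.00237487,  0.05738815]), 'grip_width': 0.09482244665769414}
scene {'fov_y': 44.91367148603255, 'cx': 260.74965992930083, 'cy': 191.24662409737314, 'rvec': array([ 1.92234925,  1.16774415, -0.62550285]), 'tvec': array([-0.27247018, -0.18034089,  2.12817236])}
side {'fov_y': 46.188290839616634, 'cx': 266.85338930717745, 'cy': 190.2109545800049, 'rvec': array([ 0.35715518, -2.73161423,  1.22443184]), 'tvec': array([0.49279168, 0.12656808, 1.30467659])}
wrist {'fov_y': 68.35806946193875, 'cx': 252.72906388179078, 'cy': 190.17668760838984, 'rvec': array([-2.89583191e+00,  6.17424856e-04,  4.04668734e-03]), 'tvec': array([-0.6481349 , -0.02651924,  0.39027879])}
```

View pics/scene0.png

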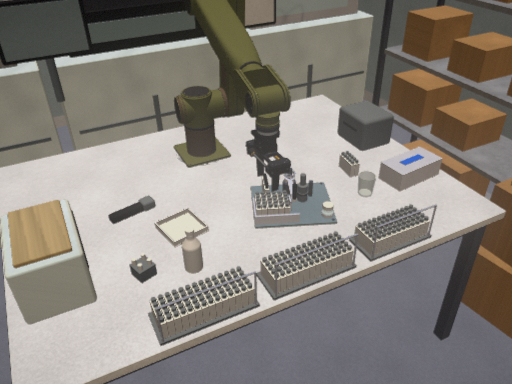

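View pics/side0.png

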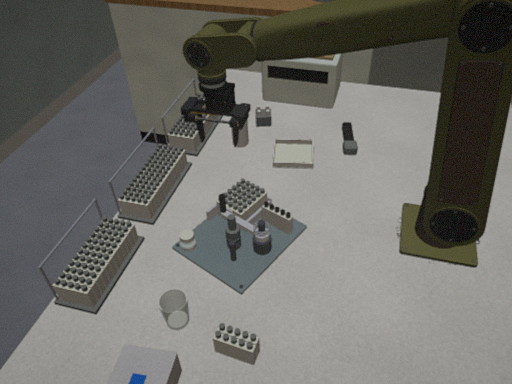

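View pics/wrist0.png

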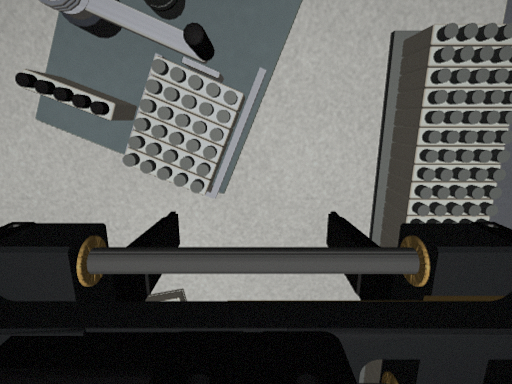

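```bash
python3 - <<'E'
import cv2
a=cv2.imread("pics/side0.png")[165:295,165:315];cv2.imwrite("pics/side0z.png",cv2.resize(a,None,fx=5,fy=4.6,interpolation=cv2.INTER_CUBIC)[:598,:798] if 0 else cv2.resize(a,(690,598),interpolation=cv2.INTER_CUBIC))
b=cv2.imread("pics/scene0.png")[140:240,235:350];cv2.imwrite("pics/scene0z.png",cv2.resize(b,(690,600),interpolation=cv2.INTER_CUBIC))
E
```

```text
(no output)
```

View pics/side0z.png

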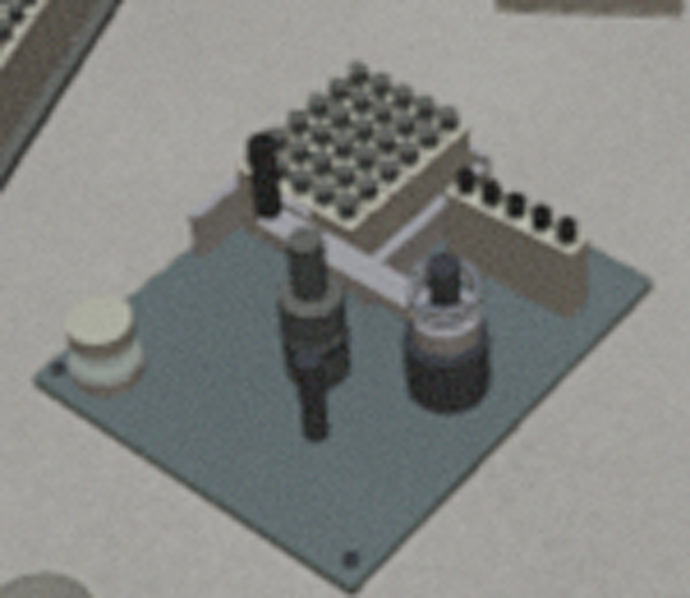

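View pics/scene0z.png

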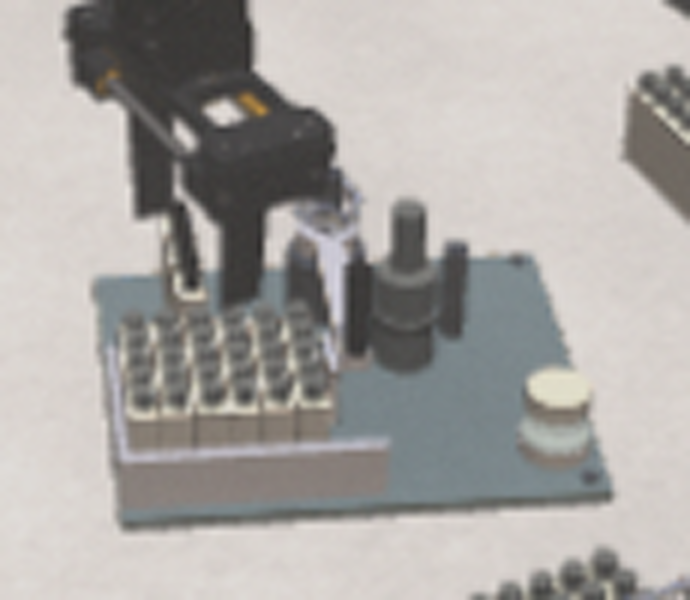

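```bash
cat > h.py <<'E'
import numpy as np,cv2
from rig import r
class Cam:
    def __init__(s,n,info=None):
        i=info or r.camera_info(n); f=192/np.tan(np.radians(i["fov_y"]/2))
        s.K=np.array([[f,0,i["cx"]],[0,f,i["cy"]],[0,0,1]]);s.R=cv2.Rodrigues(i["rvec"])[0];s.t=np.array(i["tvec"])
        s.c=-s.R.T@s.t
    def ray(s,p): return s.R.T@np.linalg.inv(s.K)@np.array([p[0],p[1],1.])
    def on(s,p,z):
        d=s.ray(p);return s.c+d*(z-s.c[2])/d[2]
    def pr(s,X):
        q=s.K@(s.R@np.array(X)+s.t);return q[:2]/q[2]
def tri(c1,p1,c2,p2):
    P=[c.K@np.c_[c.R,c.t] for c in(c1,c2)]
    X=cv2.triangulatePoints(P[0],P[1],np.array(p1,float),np.array(p2,float))[:,0];return X[:3]/X[3]
E
python3 - <<'E'
from h import *
np.set_printoptions(precision=4,suppress=True)
S=Cam("scene");D=Cam("side")
Z=lambda x,y:(235+x/6,140+y/6); Y=lambda x,y:(165+x/4.6,165+y/4.6)
print("knob top",tri(S,Z(409,208),D,Y(305,242)),"at.126:",S.on(Z(409,208),.126),D.on(Y(305,242),.126))
print("post top",tri(S,Z(357,256),D,Y(264,140)), S.on(Z(357,256),.137),D.on(Y(264,140),.137))
print("hub top",D.on(Y(444,264),.116))
print("stop",S.on(Z(455,247),.078),D.on(Y(310,357),.078))
for n,p in(("-x+y",Y(352,590)),("+x+y",Y(38,380)),("-x-y",Y(650,283))):print(n,D.on(p,.012))
print("+x+y",S.on(Z(610,492),.012),"+x-y",S.on(Z(122,518),.012),"-x-y",S.on(Z(97,283),.012),"-x+y",S.on(Z(535,257),.012))
E
python3 - <<'E'
import cv2
a=cv2.imread("pics/side0.png")[125:180,255:330];cv2.imwrite("pics/trs.png",cv2.resize(a,None,fx=8,fy=8,interpolation=cv2.INTER_CUBIC))
a=cv2.imread("pics/scene0.png")[200:280,140:220];cv2.imwrite("pics/trc.png",cv2.resize(a,None,fx=7,fy=7,interpolation=cv2.INTER_CUBIC))
E
```

```text
knob top [0.5508 0.2027 0.1268] at.126: [0.5501 0.2036 0.126 ] [0.5509 0.2016 0.126 ]
post top [0.5975 0.1379 0.1388] [0.5952 0.1393 0.137 ] [0.5983 0.136  0.137 ]
hub top [0.4714 0.1894 0.116 ]
stop [0.5403 0.2461 0.078 ] [0.5368 0.2447 0.078 ]
-x+y [0.4824 0.3476 0.012 ]
+x+y [0.7159 0.2493 0.012 ]
-x-y [0.3701 0.0761 0.012 ]
+x+y [0.7274 0.2419 0.012 ] +x-y [ 0.6121 -0.0286  0.012 ] -x-y [0.3816 0.0678 0.012 ] -x+y [0.4931 0.3431 0.012 ]
```

View pics/trs.png

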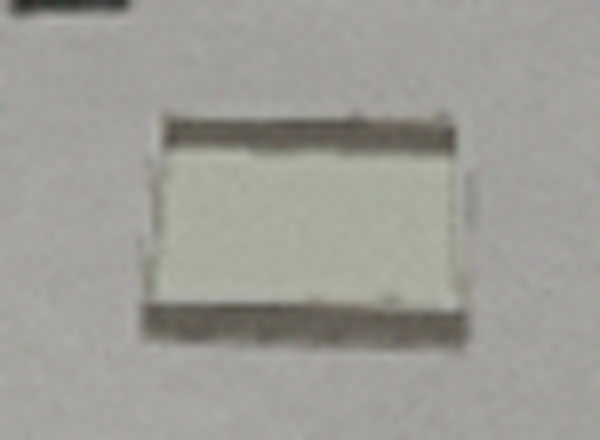

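View pics/trc.png

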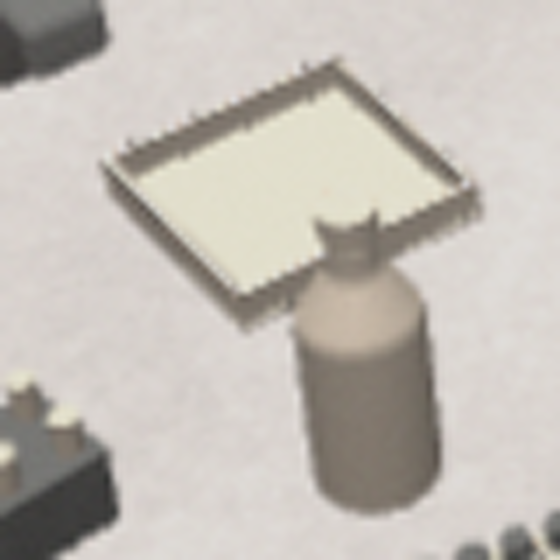

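```bash
python3 - <<'E'
from h import *
np.set_printoptions(precision=4,suppress=True)
S=Cam("scene");D=Cam("side")
for p in((160,115),(455,120),(470,308),(145,303)):print("side",D.on((255+p[0]/8,125+p[1]/8),.024))
for p in((335,62),(103,165),(243,297),(478,185)):print("scene",S.on((140+p[0]/7,200+p[1]/7),.024))
print("bottle bottom front", S.on((140+375/7,200+512/7),0),"top",S.on((140+350/7,200+225/7),.16), "left/right", S.on((140+312/7,200+475/7),.0),S.on((140+440/7,200+475/7),.0))
print("side bottle", D.on((241,146),0))
E
```

```text
side [ 0.566  -0.3123  0.024 ]
side [ 0.4358 -0.3404  0.024 ]
side [ 0.4033 -0.2074  0.024 ]
side [ 0.5374 -0.1774  0.024 ]
scene [ 0.4153 -0.2113  0.024 ]
scene [ 0.4427 -0.3462  0.024 ]
scene [ 0.5745 -0.3154  0.024 ]
scene [ 0.5478 -0.1825  0.024 ]
bottle bottom front [ 0.7183 -0.3032  0.    ] top [ 0.7085 -0.295   0.16  ] left/right [ 0.6819 -0.3207  0.    ] [ 0.7097 -0.2681  0.    ]
side bottle [ 0.6849 -0.275   0.    ]
```

Emit:
arm_command([
  [-25,35,0,0,60],
  [-25,35,0,0,60],
  [-25,35,0,0,60],
  [-23,35,0,0,60],
  [0,0,0,0,60],
])

```text
time: 0.57
tcp_pos: [0.5495, 0.1383, 0.2101]
orientation: [-0.002, 0.71, 0.705, -0.002]
force: [1.1, 0.8, -0.3]
grip_width: 0.0673
```

```bash
python3 - <<'E'
from h import *
i=r.camera_info("wrist");s=r.sense();print(s["tcp_pos"],s["time"],s["grip_width"],i)
im=r.get_image("wrist")
import pickle;pickle.dump(i,open("w1.pkl","wb"))
cv2.imwrite("pics/w1.png",im[:,:,::-1])
E
```

```text
[0.54950657 0.13829674 0.21013938] 0.5667 0.06729849701459552 {'fov_y': 68.35806946193875, 'cx': 252.72906388179078, 'cy': 190.17668760838984, 'rvec': array([-2.89580086,  0.01028428,  0.01170303]), 'tvec': array([-0.54616419,  0.11168065,  0.42368005])}
```

View pics/w1.png

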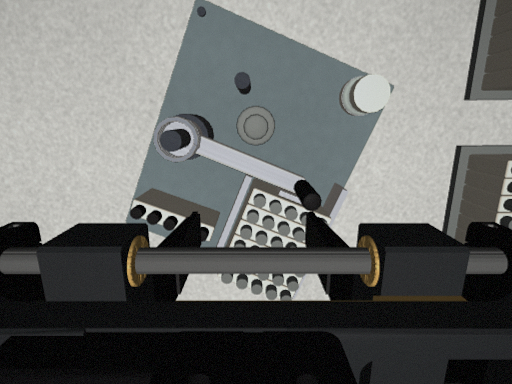

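```bash
python3 - <<'E'
from h import *
import pickle
np.set_printoptions(precision=4,suppress=True)
a=cv2.imread("pics/w1.png")[60:220,150:350];cv2.imwrite("pics/w1z.png",cv2.resize(a,None,fx=3.7,fy=3.7,interpolation=cv2.INTER_CUBIC))
W=Cam("wrist",pickle.load(open("w1.pkl","rb")))
print("knob",W.on((256,126),.126),"post",W.on((314,202),.137),"hub/spring cap",W.on((174,140),.116),"pin",W.on((243,79),.078))
E
```

```text
knob [0.5516 0.2013 0.126 ] post [0.603  0.1349 0.137 ] hub/spring cap [0.4759 0.189  0.116 ] pin [0.539  0.2462 0.078 ]
```

View pics/w1z.png

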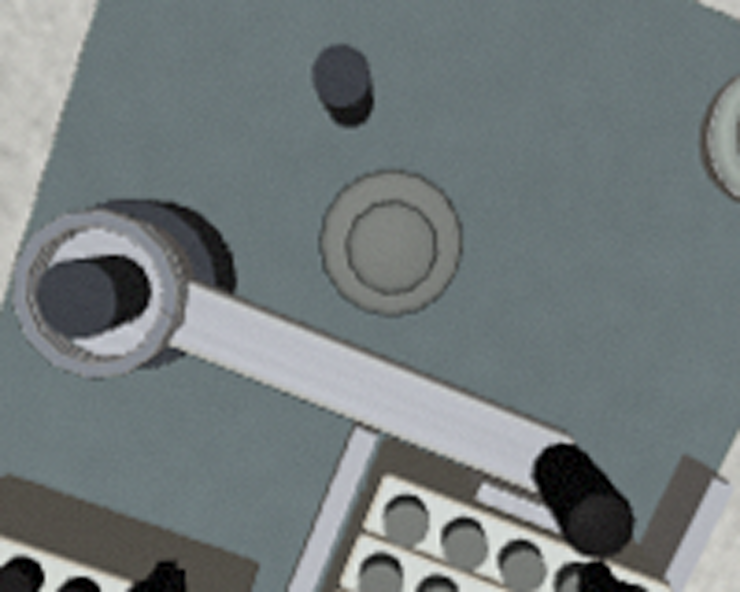

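Emit:
arm_command([
  [1,32,0,0,60],
  [1,32,0,0,60],
  [0,0,-20,0,60],
  [0,0,0,0,60],
])

```text
time: 0.95
tcp_pos: [0.5545, 0.2006, 0.1902]
orientation: [0.0, 0.71, 0.704, -0.002]
force: [-0.9, -0.2, -2.1]
grip_width: 0.0571
```

Emit:
arm_command([
  [-3,1,-30,0,60],
  [0,0,-30,0,60],
  [0,0,-25,0,60],
  [0,0,-15,0,60],
  [0,0,0,0,60],
])

```text
time: 1.37
tcp_pos: [0.5562, 0.1975, 0.0907]
orientation: [0.003, 0.712, 0.702, 0.0]
force: [-0.2, -0.3, 0.5]
grip_width: 0.057
```

Emit:
arm_command([
  [-5,4,-2,0,60],
  [0,0,0,0,60],
])

```text
time: 1.53
tcp_pos: [0.5517, 0.1999, 0.0889]
orientation: [0.002, 0.713, 0.701, -0.0]
force: [0.0, 0.4, 0.6]
grip_width: 0.057
```

Emit:
arm_command([
  [-1,2,0,0,5],
  [0,0,0,0,5],
  [0,0,0,0,5],
  [0,0,0,0,5],
  [0,0,0,0,5],
  [0,0,0,0,5],
])

```text
time: 2.03
tcp_pos: [0.5548, 0.2027, 0.0963]
orientation: [0.005, 0.713, 0.701, 0.004]
force: [-0.9, -0.0, -1.6]
grip_width: 0.0225
```

Emit:
arm_command([
  [-2,0,10,0,5],
  [0,0,15,0,5],
  [0,0,20,0,5],
  [0,0,20,0,5],
])

```text
time: 2.37
tcp_pos: [0.5474, 0.2015, 0.1578]
orientation: [0.002, 0.713, 0.701, -0.002]
force: [0.5, 0.1, -1.4]
grip_width: 0.0216
```

Emit:
arm_command([
  [3,0,20,0,5],
  [0,0,20,0,5],
  [0,0,20,0,5],
  [0,0,0,0,5],
])

```text
time: 2.7
tcp_pos: [0.5507, 0.2019, 0.2264]
orientation: [0.003, 0.713, 0.701, 0.001]
force: [-0.1, 0.0, 0.3]
grip_width: 0.0214
```

```bash
python3 - <<'E'
from h import *
for n in("side","scene"):
    a=r.get_image(n)[:,:,::-1]; a=a[80:300,150:330] if n=="side" else a[110:250,150:350]
    cv2.imwrite(f"pics/{n}2.png",cv2.resize(a,None,fx=2.7 if n=="side" else 4,fy=2.7 if n=="side" else 4,interpolation=cv2.INTER_CUBIC))
print(r.sense()["tcp_pos"])
E
```

```text
[0.54891806 0.20137159 0.2217176 ]
```

View pics/side2.png

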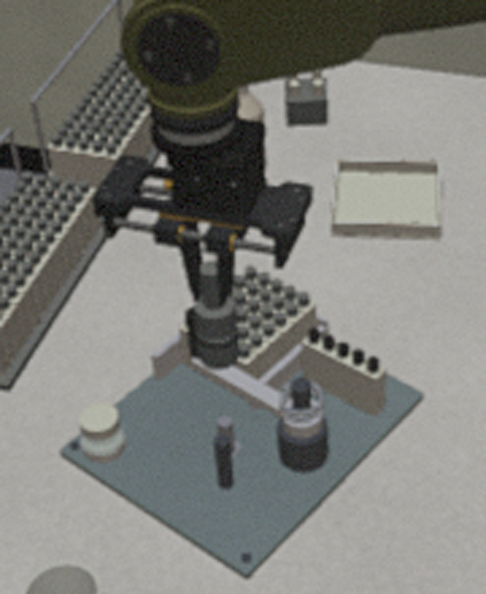

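View pics/scene2.png

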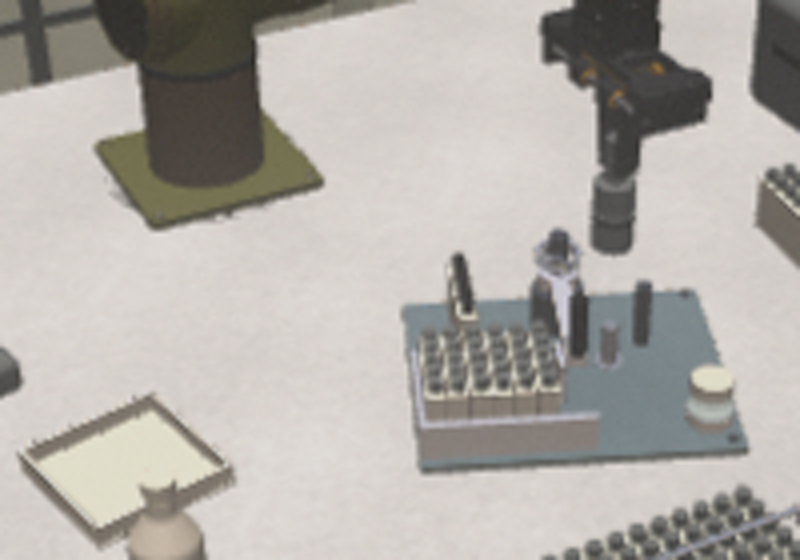

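Emit:
arm_command([
  [0,0,25,0,5],
  [0,0,25,0,5],
  [0,-15,15,0,5],
  [-4,-30,0,0,5],
  [-4,-35,0,0,5],
  [-4,-35,0,0,5],
  [-4,-35,0,0,5],
  [-4,-35,0,0,5],
  [-4,-35,0,0,5],
  [-4,-35,0,0,5],
])

```text
time: 3.63
tcp_pos: [0.5081, -0.0576, 0.2641]
orientation: [-0.011, 0.708, 0.706, -0.015]
force: [0.9, -0.3, -2.1]
grip_width: 0.0218
```

Emit:
arm_command([
  [-4,-35,0,0,5],
  [-4,-35,0,0,5],
  [-4,-35,0,0,5],
  [-4,-35,0,0,5],
  [-2,-30,0,0,5],
  [0,-20,0,0,5],
  [0,0,0,0,5],
  [0,0,0,0,5],
])

```text
time: 4.3
tcp_pos: [0.4774, -0.2594, 0.2429]
orientation: [-0.025, 0.711, 0.703, -0.021]
force: [-0.1, -0.6, -0.9]
grip_width: 0.0217
```

```bash
python3 - <<'E'
from h import *
import pickle
for n in("side","scene","wrist"):
    pickle.dump(r.camera_info(n),open(n+"3.pkl","wb")); print(r.sense()["tcp_pos"],r.sense()["orientation"])
    a=r.get_image(n)[:,:,::-1]; cv2.imwrite(f"pics/{n}3f.png",a)
    if n!="wrist":
        a=a[20:220,200:400] if n=="side" else a[130:300,100:270]
        a=cv2.resize(a,None,fx=3,fy=3,interpolation=cv2.INTER_CUBIC)
    cv2.imwrite(f"pics/{n}3.png",a)
E
```

```text
[ 0.47737215 -0.25937213  0.24289259] [-0.02487427  0.71062408  0.7028274  -0.02069618]
[ 0.47724408 -0.25901643  0.24254595] [-0.02507057  0.71035873  0.70307954 -0.0210025 ]
[ 0.47766231 -0.25836809  0.24316542] [-0.02467723  0.70996577  0.70349826 -0.02073271]
```

View pics/side3.png

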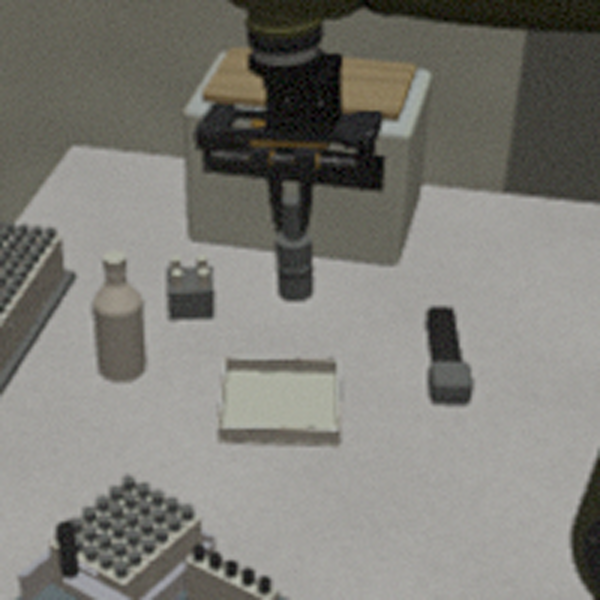

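View pics/scene3.png

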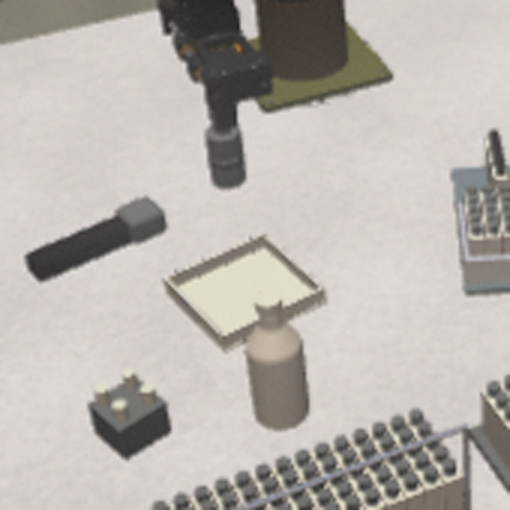

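View pics/wrist3.png

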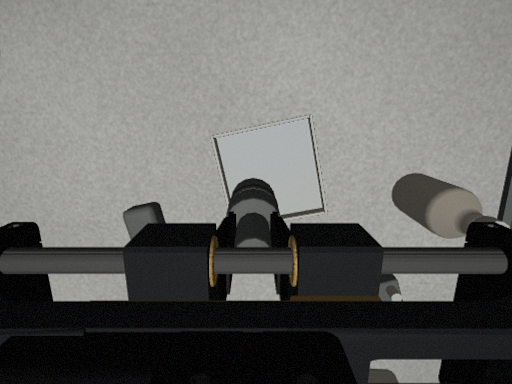

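```bash
python3 - <<'E'
from h import *
import pickle
np.set_printoptions(precision=4,suppress=True)
W=Cam("w",pickle.load(open("wrist3.pkl","rb")))
P=[W.on(p,.024) for p in((214,136),(309,116),(325,212))]
print(P,(P[0]+P[2])/2)
S=Cam("scene");D=Cam("side")
# cap bottom edge lowest points / body center
print(tri(S,(100+228/3,130+181/3),D,(200+296/3,20+292/3)), tri(S,(100+224/3,130+128/3),D,(200+292/3,20+238/3)))
E
```

```text
[array([ 0.4101, -0.21  ,  0.024 ]), array([ 0.5377, -0.185 ,  0.024 ]), array([ 0.5651, -0.3173,  0.024 ])] [ 0.4876 -0.2637  0.024 ]
[ 0.4726 -0.2616  0.1609] [ 0.4765 -0.2573  0.2319]
```

Emit:
arm_command([
  [8,-1,-20,0,5],
  [7,-1,-30,0,5],
  [0,0,-30,0,5],
  [0,0,-30,0,5],
  [0,0,-10,0,5],
  [0,0,0,0,5],
])

```text
time: 4.95
tcp_pos: [0.497, -0.2532, 0.1241]
orientation: [-0.02, 0.706, 0.708, -0.019]
force: [-0.0, 1.0, 0.1]
grip_width: 0.0215
```

Emit:
arm_command([
  [-2,-6,-10,0,5],
  [0,0,-8,0,5],
  [0,0,-5,0,5],
  [0,0,0,0,5],
])

```text
time: 5.28
tcp_pos: [0.4973, -0.2593, 0.1035]
orientation: [-0.017, 0.705, 0.709, -0.018]
force: [0.7, 0.3, -1.6]
grip_width: 0.0213
```

Emit:
arm_command([
  [-2,0,-6,0,5],
  [0,0,-4,0,5],
  [0,0,-3,0,5],
  [0,0,0,0,5],
])

```text
time: 5.62
tcp_pos: [0.4968, -0.2608, 0.0925]
orientation: [-0.014, 0.705, 0.708, -0.018]
force: [0.1, -0.2, -1.7]
grip_width: 0.0211
```

Emit:
arm_command([
  [-1,0,-3,0,5],
  [0,0,-2,0,5],
  [0,0,0,0,5],
])

```text
time: 5.87
tcp_pos: [0.496, -0.2611, 0.0876]
orientation: [-0.013, 0.705, 0.708, -0.017]
force: [0.0, 1.4, -1.6]
grip_width: 0.0217
```

```bash
python3 - <<'E'
from h import *
s=r.sense();print(s["tcp_pos"],s["force"])
a=r.get_image("side")[:,:,::-1][80:220,240:380]
cv2.imwrite("pics/side4.png",cv2.resize(a,None,fx=4,fy=4,interpolation=cv2.INTER_CUBIC))
E
```

```text
[ 0.49604834 -0.26113871  0.08757245] [ 0.04569792  1.35878484 -1.55611388]
```

View pics/side4.png

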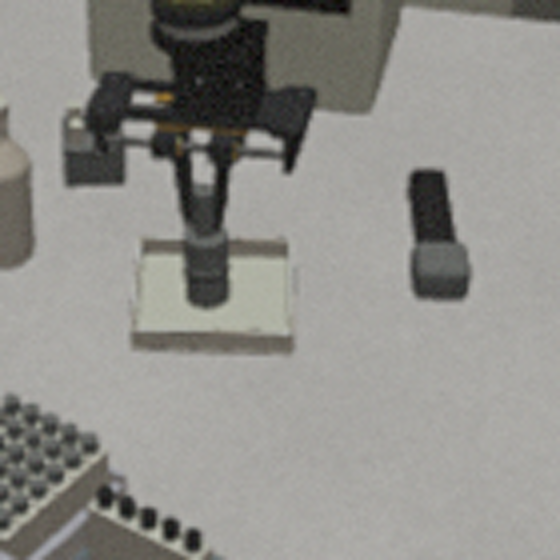

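Emit:
arm_command([
  [0,0,-2,0,5],
  [0,0,-2,0,5],
  [0,0,0,0,5],
])

```text
time: 6.17
tcp_pos: [0.4968, -0.2618, 0.0853]
orientation: [-0.013, 0.705, 0.708, -0.018]
force: [-0.4, -0.0, -1.5]
grip_width: 0.0215
```

Emit:
arm_command([
  [0,0,-3,0,5],
  [0,0,-2,0,5],
])

```text
time: 6.33
tcp_pos: [0.4976, -0.2628, 0.085]
orientation: [-0.012, 0.705, 0.709, -0.018]
force: [-4.7, 2.6, 9.1]
grip_width: 0.0217
```

Emit:
arm_command([
  [0,0,0,0,30],
  [0,0,0,0,45],
  [0,0,0,0,45],
  [0,0,0,0,45],
])

```text
time: 6.67
tcp_pos: [0.4988, -0.2635, 0.0863]
orientation: [-0.01, 0.705, 0.709, -0.018]
force: [-0.5, 0.9, 0.8]
grip_width: 0.0409
```

Emit:
arm_command([
  [-1,0,15,0,60],
  [0,0,20,0,60],
  [0,0,25,0,60],
  [0,0,30,0,60],
  [0,0,30,0,60],
])

```text
time: 7.08
tcp_pos: [0.4915, -0.2595, 0.1983]
orientation: [-0.02, 0.705, 0.709, -0.02]
force: [0.1, -1.8, 0.3]
grip_width: 0.0567
```

```bash
python3 - <<'E'
from h import *
s=r.sense();print(s["tcp_pos"],s["orientation"],s["force"])
a=r.get_image("side")[:,:,::-1][80:220,240:380]
b=r.get_image("scene")[:,:,::-1][180:270,120:220]
cv2.imwrite("pics/side5.png",np.hstack([cv2.resize(a,(400,400),interpolation=cv2.INTER_CUBIC),cv2.resize(b,(400,400),interpolation=cv2.INTER_CUBIC)]))
E
```

```text
[ 0.49152633 -0.25947071  0.19831764] [-0.02031953  0.70509883  0.70854162 -0.01978724] [ 0.10182045 -1.80456195  0.28107802]
```

View pics/side5.png

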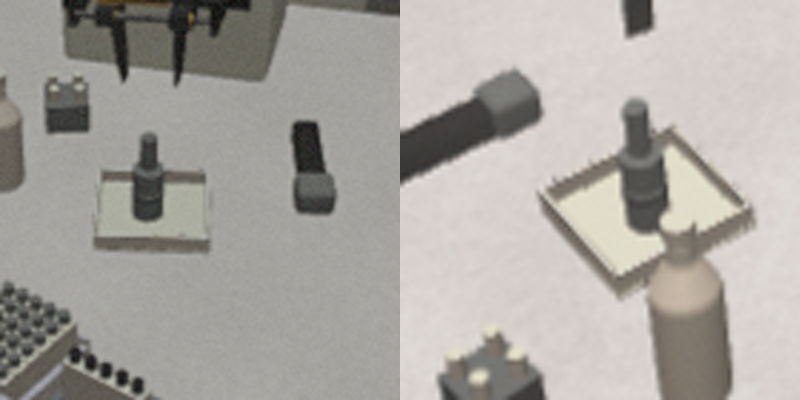

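Emit:
arm_command([
  [0,0,20,0,60],
  [8,30,5,6,60],
  [8,32,2,6,60],
  [8,32,2,6,60],
  [8,32,2,6,60],
  [8,32,2,6,60],
  [8,32,2,6,60],
  [8,32,2,6,60],
  [8,32,2,6,60],
  [8,32,2,6,60],
])

```text
time: 8.02
tcp_pos: [0.5661, 0.0308, 0.2402]
orientation: [-0.004, 0.291, 0.956, -0.024]
force: [1.4, -1.1, 0.3]
grip_width: 0.0568
```

Emit:
arm_command([
  [9,28,0,6,60],
  [9,28,0,6,60],
  [9,25,0,0,60],
  [7,18,0,0,60],
  [0,0,0,0,60],
  [0,0,0,0,60],
])

```text
time: 8.52
tcp_pos: [0.5998, 0.1421, 0.2335]
orientation: [-0.004, 0.178, 0.984, -0.024]
force: [-0.3, 1.2, 0.1]
grip_width: 0.057
```

```bash
python3 - <<'E'
from h import *
import pickle
i=r.camera_info("wrist");s=r.sense();print(s["tcp_pos"],s["orientation"])
pickle.dump(i,open("w6.pkl","wb"))
cv2.imwrite("pics/w6.png",r.get_image("wrist")[:,:,::-1])
W=Cam("w",i);print(W.pr([.6013,.136,.137]),W.pr([.473,.1885,.116]))
a=r.get_image("side")[:,:,::-1][80:290,150:360]
cv2.imwrite("pics/side6.png",cv2.resize(a,None,fx=2.8,fy=2.8,interpolation=cv2.INTER_CUBIC))
E
```

```text
[0.59978941 0.14213331 0.23346562] [-0.00414566  0.1778171   0.9837572  -0.02420036]
[251.89479215 195.82537725] [257.46258221  45.87241548]
```

View pics/w6.png

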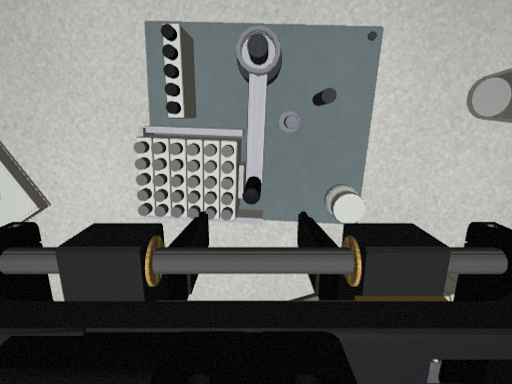

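View pics/side6.png

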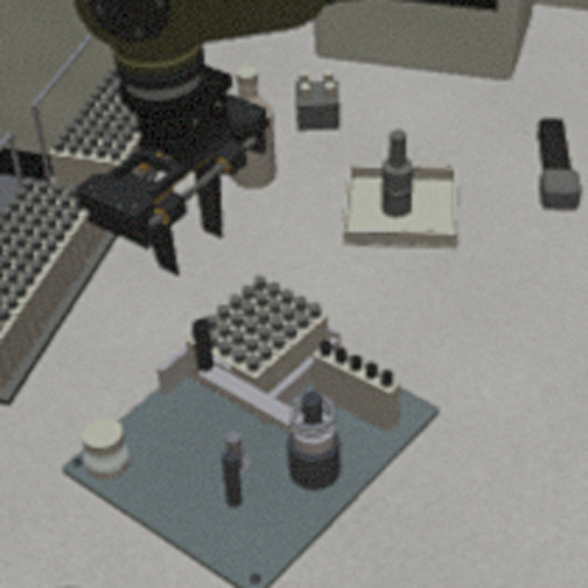

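Emit:
arm_command([
  [1,-5,-20,0,60],
  [0,-1,-30,0,60],
  [0,0,-25,0,60],
  [0,0,0,0,60],
])

```text
time: 8.95
tcp_pos: [0.6013, 0.1303, 0.1592]
orientation: [-0.001, 0.181, 0.983, -0.024]
force: [-1.1, 0.2, -0.6]
grip_width: 0.0569
```

Emit:
arm_command([
  [0,7,-15,0,60],
  [0,0,-20,0,60],
  [0,0,-15,0,60],
  [0,0,-5,0,60],
  [0,0,0,0,60],
])

```text
time: 9.37
tcp_pos: [0.6023, 0.132, 0.1071]
orientation: [0.001, 0.185, 0.982, -0.024]
force: [-0.5, -0.0, 0.5]
grip_width: 0.0571
```

Emit:
arm_command([
  [-1,4,-7,0,60],
  [0,0,-3,0,60],
  [0,0,0,0,60],
])

```text
time: 9.62
tcp_pos: [0.6033, 0.1353, 0.1004]
orientation: [0.003, 0.186, 0.982, -0.023]
force: [-0.6, -0.3, 0.1]
grip_width: 0.057
```

```bash
python3 - <<'E'
from h import *
s=r.sense();print(s["tcp_pos"],s["orientation"])
cv2.imwrite("pics/w7.png",r.get_image("wrist")[:,:,::-1])
E
```

```text
[0.6032551  0.13532686 0.10037618] [ 0.00311737  0.18602985  0.9822732  -0.02285886]
```

View pics/w7.png

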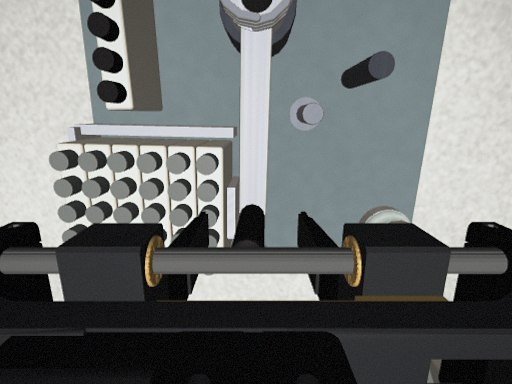

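Emit:
arm_command([
  [-1,0,-2,0,5],
  [0,0,0,0,5],
  [0,0,0,0,5],
  [0,0,0,0,5],
  [0,0,0,0,5],
  [0,0,0,0,5],
])

```text
time: 10.17
tcp_pos: [0.6037, 0.1357, 0.1013]
orientation: [0.005, 0.186, 0.982, -0.022]
force: [-0.4, -2.3, 0.5]
grip_width: 0.0226
```

Emit:
arm_command([
  [0,0,0,0,5],
  [0,0,0,0,5],
])

```text
time: 10.33
tcp_pos: [0.6038, 0.1353, 0.1014]
orientation: [0.005, 0.186, 0.982, -0.022]
force: [-1.3, -1.9, 0.4]
grip_width: 0.0181
```

Emit:
arm_command([
  [5,14,0,6,5],
  [3,14,0,6,5],
  [2,15,0,6,5],
])

```text
time: 10.58
tcp_pos: [0.6135, 0.177, 0.1013]
orientation: [0.008, 0.027, 0.999, -0.021]
force: [-3.9, -2.4, 2.0]
grip_width: 0.0185
```

Emit:
arm_command([
  [0,15,0,6,5],
  [-1,15,0,6,5],
  [-3,15,0,6,5],
])

```text
time: 10.83
tcp_pos: [0.6095, 0.2225, 0.1013]
orientation: [0.01, -0.135, 0.991, -0.02]
force: [-1.0, -4.8, 1.7]
grip_width: 0.0181
```

Emit:
arm_command([
  [-4,14,0,6,5],
  [-5,13,0,6,5],
  [0,0,0,0,5],
])

```text
time: 11.08
tcp_pos: [0.599, 0.2507, 0.1014]
orientation: [0.01, -0.243, 0.97, -0.019]
force: [1.4, -3.6, -0.2]
grip_width: 0.018
```

Emit:
arm_command([
  [-2,4,0,2,5],
  [-2,3,0,2,5],
  [0,0,0,0,5],
])

```text
time: 11.33
tcp_pos: [0.5965, 0.2549, 0.1013]
orientation: [0.012, -0.274, 0.961, -0.02]
force: [0.1, -4.1, 0.1]
grip_width: 0.018
```

Emit:
arm_command([
  [-2,4,0,1,5],
  [-2,4,0,0,5],
])

```text
time: 11.5
tcp_pos: [0.5958, 0.2562, 0.1014]
orientation: [0.013, -0.279, 0.96, -0.026]
force: [7.8, -16.9, -0.7]
grip_width: 0.0186
```

```bash
python3 - <<'E'
from h import *
a=r.get_image("side")[:,:,::-1][80:290,150:360]
cv2.imwrite("pics/side8.png",cv2.resize(a,None,fx=2.8,fy=2.8,interpolation=cv2.INTER_CUBIC))
cv2.imwrite("pics/w8.png",r.get_image("wrist")[:,:,::-1])
s=r.sense();print(s["tcp_pos"],s["force"],s["time"],s["grip_width"])
E
```

```text
[0.59588044 0.25600811 0.1013569 ] [  6.15901013 -14.0295396   -1.03259209] 11.6 0.018540866252686476
```

View pics/side8.png

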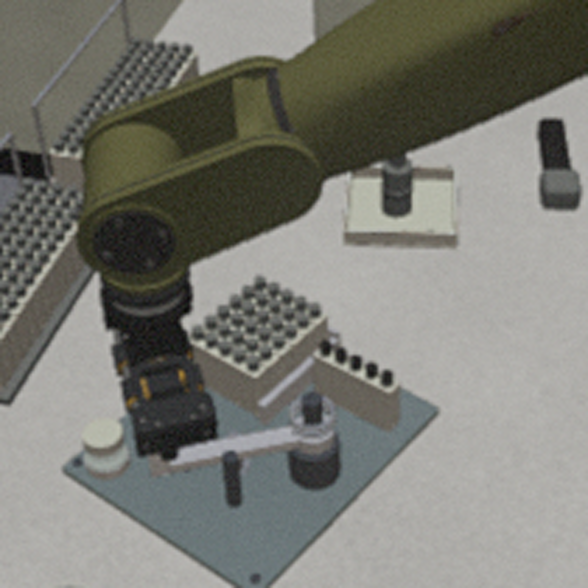

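View pics/w8.png

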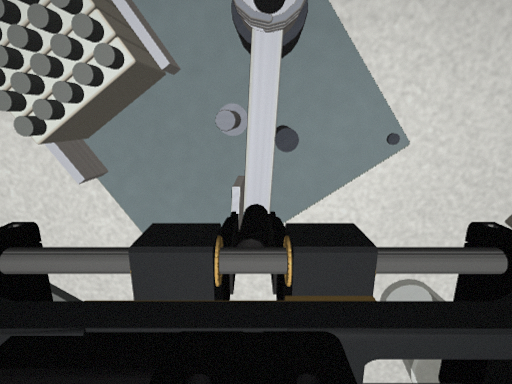

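```bash
python3 -c "
from rig import r
print(r.job_done());s=r.sense();print(s['tcp_pos'],s['force'],s['grip_width'])"
```

```text
the job is handed in; nothing more can be done
None
the job is handed in; nothing more can be done
```

I lifted the lock cap off its peg, stood it upright in the white tray and released it. I then gripped the post and swung the pressure arm counter-clockwise to its stop. The job was handed in at 11.6 s with the gripper still holding the post and pushing.

**Last checks:**
- **Arm at the stop:** in the wrist picture the arm's flank lies against the stop pin. The force at the post rose from about 4 N to about 19 N over the last few millimetres, and about 15 N remained just before hand-in.
- **Swing angle:** from the measured tool position it comes to about 0.89 rad against the stated 0.9. That is within what I could measure.
- **Grip:** the opening was 18.5 mm on the 18 mm post.
- **Cap:** it was upright in the tray in both views after release, and still there in the last side picture, though the robot arm partly covered its knob.
- **Other things:** the racks, loose rack, jar and scanner looked unmoved in the last pictures. I did not check every bystander separately at the end.

**Disagreements:**
- The side and scene cameras differed by up to about 12 mm on the tray and base-plate corners. I therefore used the wrist camera's positions for the cap, post and pivot. The tray target came from the wrist view too, and it fell between the other two.
- The tool also picked up a tilt of 2–4° during the moves, so the cap was set down slightly tilted and stood upright once released.

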